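# Release a charged battery pack and catch it on its ejector

### The job

The battery pack in the dock with the green lamp is charged. Press the yellow lever pad of that dock down with one fingertip and, with the other finger already waiting in front of the pack, stop the pack as the spring ejector drives it out, so that it has come clearly off its contacts but is well short of tipping off the front of the dock. Nothing is to be gripped or lifted, the other things on the bench are left undisturbed, and the pack in the dock with the red lamp stays latched; finish while still holding on like that, one finger keeping the lever down and the other holding the pack back.

Things in the scene. Friction and masses are not known exactly. Their poses are not given: they have to be found in the camera images.
- ready_dock: Charging dock for slide-on battery packs, black, about 175 x 100 x 102 mm, fixed to the table. Origin: on the table under the middle of the seated pack; z up; its open front end, where the pack comes out, looks along -x of its frame; the rear housing with the lamp is at +x. This one has the green lamp on its rear housing (x +94, y -20, z +109 mm).
- ready_dock_mouth (a point): Front end of the channel floor of the green-lamp dock (x -50, y 0, z +40 mm in the dock frame). The pack slides in this straight slick channel, 58 mm wide between two guides whose tops are at z 64 mm; in front of the mouth there is only the table, 40 mm lower.
- ready_dock_ejector (a joint): Spring ejector behind that pack, m: 0 = pack seated, grows as it pushes the pack along -x of the dock frame, stroke 0.058. It pushes with about 7 N at first and 5 N at the end and is damped: the freed pack runs out at roughly 0.06 to 0.12 m/s. Left alone the pack is pushed past its balance point and tips off the front.
- ready_dock_latch (a joint): Latch lever of the green-lamp dock, rad: 0 = up, pack latched; 0.15 = fully down; springs back up. It turns about a pin across the dock at x +12, z +66 mm (dock frame) on the dock's -y side. Its pawl stands 5 mm high before the pack's lower front edge and frees it at about 0.09 rad. Pressing the pad takes about 1.5 to 3 N and goes 16 mm down to the stop.
- ready_dock_lever: The latch lever itself: dark steel bar along the dock's -y side with the yellow pad at its front end; origin on its pivot pin.
- ready_dock_pad (a point): Middle of the top face of that lever's yellow pad, 30 mm (dock x) by 26 mm (dock y). With the lever up it is at x -99, y -60, z +105 mm in the dock frame: beside the pack's way, 42 mm ahead of its front face. Fully down it is at about z +89 mm, so a second finger beside it at that height reaches well below the pack's top.
- ready_pack: Battery pack of the green-lamp dock, black with a red catch at its front, 66 mm wide, 121 mm long, 84 mm high, about 0.7 kg, loose; it sits upside down in the dock. Its origin is the middle of its upper face (z +124 mm in the dock frame); body -y points out of the dock.
- ready_pack_nose (a point): Centre of the flat front face of that pack (66 mm wide, z +66 to +124 mm in the dock frame). Latched it lies at x -57, y 0, z +95 mm in the dock frame. The pack is off its contacts once the face has come out 12 mm (x -69 mm), and may come out 46 mm (x -103 mm) at most; it tips at about 50 mm.
- charging_dock: Charging dock for slide-on battery packs, black, about 175 x 100 x 102 mm, fixed to the table. Origin: on the table under the middle of the seated pack; z up; its open front end, where the pack comes out, looks along -x of its frame; the rear housing with the lamp is at +x. The same make, with a red lamp: its pack is still charging and stays where it is.
- charging_dock_latch (a joint): Latch lever of the red-lamp dock, rad: 0 = up, latched; to be left alone.
- charging_pack: Battery pack in the red-lamp dock, same make and size; origin in the middle of its upper face. To be left alone.
- spare_pack: A third battery pack, standing contacts up on the table between the docks at the back, 67x121x84 mm, bystander.
- marker: White and green marker pen lying on the table, 17x135x16 mm, bystander.
- extension: Short bright socket extension lying on the table, 23x140x24 mm, bystander.

How it is judged (in metres and radians):
On the way, in this order (a step that is already met when the one before it is completed fails the run):
1. a finger presses the lever of the green-lamp dock down past its release point (value of joint ready_dock_latch above 0.08 rad and contact force between the fingers and ready_dock_lever above 0.2 N), for 0.02 s.
2. the pack has popped out and is stopped by one finger while the other is still on the lever (contact force between the fingers and ready_dock_lever above 0.2 N and contact force between the fingers and ready_pack above 0.4 N and x of ready_pack_nose in the frame of ready_dock between -0.103 and -0.069 m and linear speed of ready_pack below 0.02 m/s), for 0.3 s.
At the end, for the whole second after the job is handed in: The green-lamp dock's pack rests level in its channel, pushed out 12 to 46 mm and at rest against a finger (more than 0.4 N), while a finger still keeps that dock's lever down (more than 0.08 rad, 0.2 N); the other pack is latched as before (within 10 mm) (all of step 1 and contact force between the fingers and ready_pack above 0.4 N and x of ready_pack_nose in the frame of ready_dock between -0.103 and -0.069 m and linear speed of ready_pack below 0.01 m/s and z of ready_pack_nose in the frame of ready_dock between 0.089 and 0.101 m and y of ready_pack_nose in the frame of ready_dock between -0.008 and 0.008 m and value of joint charging_dock_latch below 0.05 rad and distance of charging_pack from where it was at the start of the episode below 0.01 m); the arm keeps its last pose, push and grip.
It fails at once if the ejected pack runs out more than 46 mm (x of ready_pack_nose in the frame of ready_dock below -0.103 m).
It fails at once if the pack is lifted or tipped (z of ready_pack_nose in the frame of ready_dock above 0.105 m or z of ready_pack_nose in the frame of ready_dock below 0.085 m or angle between ready_pack's own z axis and vertical below 2.9 rad).
It fails at once if the pack is squeezed or struck with more than 40 N (contact force between the fingers and ready_pack above 40 N).
It fails at once if the dock still charging is operated or its pack is moved (value of joint charging_dock_latch above 0.07 rad or distance of charging_pack from where it was at the start of the episode above 0.01 m).
It fails at once if a bystander on the table is moved (distance of any of marker, extension, spare_pack from where it was at the start of the episode above 0.02 m).
It also fails if it takes over 32 s, if anything falls off the work surface, if the arm or the gripper's body presses on something with over 40 N, if the wrist force passes 120 N, or if a joint passes its speed limit or range.

### The arm

A 6-joint arm with a two-finger parallel gripper is mounted at the origin on the work surface; the furniture and walls round the work are solid. World frame = base frame: x ahead of the robot, y to its left, z up, the work surface at z = 0. Lengths are in m, angles in degrees, forces in N, time in s.
With the tool pointing down it reaches from about 0.35 to 0.775 m from the base axis. Payload 7.3 kg.
Tool frame: the origin (TCP) lies at the centre of the arm's flange, where the gripper is bolted on; the fingertips stand 178 mm ahead of it and the grasp point (between the pads) lies 159 mm ahead of it; z points along the fingers, y is the line along which they close (so a half turn about z gives the same grasp; the last joint's range is limited). The gripper opens to 92 mm and grips with 3 to 60 N. Pads are 19 mm wide; open, the fingers measure 130 mm over their backs; the gripper's body (75 mm by 190 mm) begins 47 mm behind the grasp point.
Start: joints at [66.062, 19.595, 87.324, -0, 73.075, -8.365], TCP at [0.141, 0.506, 0.405] pointing down, gripper open.
Joint ranges: [-145.02, 145.02], [-44.19, 115.74], [2.07, 154.8], [-57.11, 237.11], [16.16, 152.29], [-177.93, 177.93]. Speed limits (degrees/s): [147.25, 147.25, 180, 180, 180, 180].

### API

Orientations are given as [roll, pitch, yaw] about the fixed x, y, z axes, in that order (R = Rz(yaw) Ry(pitch) Rx(roll)).
In Python, from workcell import robot gives the robot as it stands.
- The arm moves only by the shell command python3 -m handwheel 'ROWS' [FORCE]. ROWS is JSON, a list of rows, each a list of 5 numbers: the opening, from 0 (shut) to 1 (fully open), then the shift along the tool's x, y, z scaled (see below), then the turn about the tool's z scaled (see below). In form: [[hand, x, y, z, twist], ...]. A call has 1 to 5 rows; each row is the pose to reach, as a shift and turn from the pose commanded when the call began, along the tool's axes at that moment, turning the shorter way round; what a row does not reach only later rows make up. The controller multiplies each number of a shift by 500 mm and each number of a turn by 180 degrees. A row lasts 1/8 s, in which the tool goes at most 62.5 mm and 10.7 degrees, less where a joint would pass 70% of its speed; a pose out of reach is approached as far as the arm can. A call with a number of a shift or a turn outside -1 to 1 is refused whole. A call with a gripper value outside its range is refused whole. The fingers move at their own pace and stop on an object; FORCE is the grip in N (left out, the last holds). Time passes only in rows, so rows that repeat a pose let the fingers close. It gives the time, the measured TCP pose, the force, the opening and the grip force at its end, in the units of the state.
- robot.get_state(): the state, without advancing time (a new reading comes with each control period).
- robot.capture(name): name is "side" or "top" or "wrist"; returns a dict with "image" (480x640x3 uint8, blue, green, red), "depth" (480x640 float32, m along the optical axis (not along the pixel's ray), 0 where there is no reading), "intrinsics" (3x3 intrinsics, pixels), "k1" (the pictures are not rectified: a ray, as slopes to the right and down, at radius r is drawn at 1 + k1 r^2 times it, then the intrinsics apply), "world_to_cam" (4x4, takes a point from world to camera coordinates). Camera axes: x right, y up, looking along -z (the intrinsics and any distortion apply to the point x, -y, -z); pixel columns grow to the right and rows downward; lengths in m; the calibration is good to about 2 mm. A picture is of the moment at which its call begins.
- robot.hand_in(): hands the job in; it is judged then, once.
Trained networks look in the newest picture that a camera, given by its name, has taken for a name from the list of things; names that differ only in an ending like _2 or _b are one class to them, and where a whole thing is asked for, a point or a joint stands for the part that bears it (a point fixed in the world has none). Each returns a list of dicts, best first, with "conf" (0 to 1); they miss things now and then, are a little off and sometimes report something else, mostly with a low value. They report only what shows in the picture. A call takes as long as a camera call.
- robot.masks_of(camera, thing): "pixels" (480x640 bool, what is visible of it) and "bbox" ([left, top, right, bottom] as shares, 0 to 1, of the picture: columns of its width, rows of its height, round what is visible of it).
- robot.mark_of(camera, thing): "centre" ([row, column] as shares, 0 to 1, of the picture: columns of its width, rows of its height: a listed point, or the origin of a listed thing).
The state is a dict: "t": time; "q": joint angles; "joint_velocities": joint speeds; "joint_torque": joint torques, N m; "ee_pos": TCP position; "ee_rot": TCP orientation; "ft_force": force on the tool from outside, world axes, zero at the start; "ft_torque": the same for the moment, N m; "finger_gap": finger opening in m; "finger_force": force on a finger pad.
Only numpy, scipy, OpenCV 4.12 (cv2) and the standard library are available. Lean on these libraries where they do the work, as an engineer would, in place of code of your own. Each camera call takes 0.05 s, during which the arm holds its last target. There are 200 camera calls.

## Working session

There is one attempt and no reset: what is moved stays moved. The work goes in short steps, Python scripts to look and compute and a shell command to move; the robot and the scene stay as the last step left them, time stands still between calls to the robot, and variables do not carry over. Pictures are saved under pics/ and viewed, at most 10 in all, crops included, and the job is handed in when it is done.

```bash
mkdir -p pics
cat > h.py <<'E'
import numpy as np, cv2
from workcell import robot
from scipy.spatial.transform import Rotation as R
def ray(c,px):
    K=c["intrinsics"];d=np.array([(px[0]-K[0,2])/K[0,0],(px[1]-K[1,2])/K[1,1]]);u=d.copy()
    for _ in range(20): u=d/(1+c["k1"]*(u@u))
    T=np.linalg.inv(c["world_to_cam"]);return T[:3,3],T[:3,:3]@np.array([u[0],-u[1],-1.])
def at_z(c,px,z):
    o,d=ray(c,px);return o+d*(z-o[2])/d[2]
def at_depth(c,px):
    o,d=ray(c,px);return o+d*c["depth"][int(px[1]),int(px[0])]
def proj(c,p):
    q=c["world_to_cam"]@np.append(p,1);s=np.array([q[0],-q[1]])/-q[2];s=s*(1+c["k1"]*(s@s))
    K=c["intrinsics"];return np.array([K[0,0]*s[0]+K[0,2],K[1,1]*s[1]+K[1,2]])
def cap(n,save=None):
    c=robot.capture(n)
    if save: cv2.imwrite(f"pics/{save}.png",c["image"])
    return c
E
python3 - <<'E'
from h import *
np.set_printoptions(precision=4,suppress=True)
for n in("top","side"):
    c=cap(n,n+"0")
    for t,z in(("ready_dock",0),("ready_dock_mouth",.04),("ready_dock_pad",.105),("ready_pack",.124),("ready_pack_nose",.095),("charging_dock",0),("charging_pack",.124),("spare_pack",.084),("marker",.008),("extension",.012)):
        for m in robot.mark_of(n,t)[:2]:
            px=np.array([m["centre"][1]*640,m["centre"][0]*480]);print(n,t,round(m["conf"],2),px,at_z(c,px,z),at_depth(c,px))
print(robot.get_state())
E
```

```text
top ready_dock 0.75 [212.096 243.216] [0.5103 0.1784 0.    ] [0.4991 0.1557 0.1219]
top ready_dock 0.66 [206.912 262.08 ] [0.4683 0.1891 0.    ] [0.4618 0.1655 0.1203]
top ready_dock_mouth 0.82 [210.688 263.088] [0.4639 0.1732 0.04  ] [0.4611 0.1628 0.0949]
top ready_dock_pad 0.74 [233.984 280.704] [0.4252 0.114  0.105 ] [0.4252 0.114  0.105 ]
top ready_pack 0.96 [201.216 234.816] [0.5155 0.1769 0.124 ] [0.5152 0.1763 0.1267]
top ready_pack 0.53 [205.376 261.792] [0.4622 0.1678 0.124 ] [0.4622 0.168  0.1228]
top ready_pack_nose 0.83 [206.592 262.704] [0.4619 0.1711 0.095 ] [0.4606 0.1661 0.1202]
top ready_pack_nose 0.2 [288.576 201.312] [0.5882 0.0055 0.095 ] [0.591  0.006  0.0791]
top charging_dock 0.71 [360.896 239.808] [ 0.518  -0.1541  0.    ] [ 0.5058 -0.1396  0.123 ]
top charging_pack 0.69 [373.12  234.816] [ 0.5157 -0.164   0.124 ] [ 0.5156 -0.164   0.1245]
top spare_pack 0.74 [288.128 200.88 ] [0.5911 0.0068 0.084 ] [0.5922 0.007  0.0777]
top marker 0.65 [287.104 270.72 ] [0.4485 0.0111 0.008 ] [0.4482 0.0108 0.015 ]
top extension 0.58 [306.688 278.304] [ 0.4316 -0.0322  0.01
[... 780 characters left out ...]
0.0213 0.008 ] [0.4375 0.1187 0.1004]
side extension 0.85 [363.072 284.304] [ 0.427 -0.025  0.012] [ 0.4278 -0.0331  0.0049]
side extension 0.28 [324.992 322.32 ] [0.4791 0.0925 0.012 ] [0.4611 0.1813 0.1056]
{'t': 1.1, 'q': array([66.0608, 19.5954, 87.3252, -0.0034, 73.0738, -8.3654]), 'joint_velocities': array([-0.0698, -0.0433,  0.0452,  0.048 ,  0.0063,  0.065 ]), 'joint_torque': array([  0.0006, -43.1137, -24.4479,   0.072 ,   0.0481,  -0.    ]), 'ee_pos': array([0.1409, 0.5057, 0.4047]), 'ee_rot': array([179.9949,   0.004 , 164.4272]), 'ft_force': array([-0.6383,  0.3899, -0.2948]), 'ft_torque': array([-0.0028,  0.0234, -0.0077]), 'finger_force': 0.0, 'finger_gap': 0.09206199335092054}
```

Run:
```python
from h import *
a=cv2.imread("pics/top0.png")[150:330,150:450];cv2.imwrite("pics/topc.png",cv2.resize(a,(800,480),interpolation=cv2.INTER_CUBIC))
```

```text
(no output)
```

View pics/topc.png

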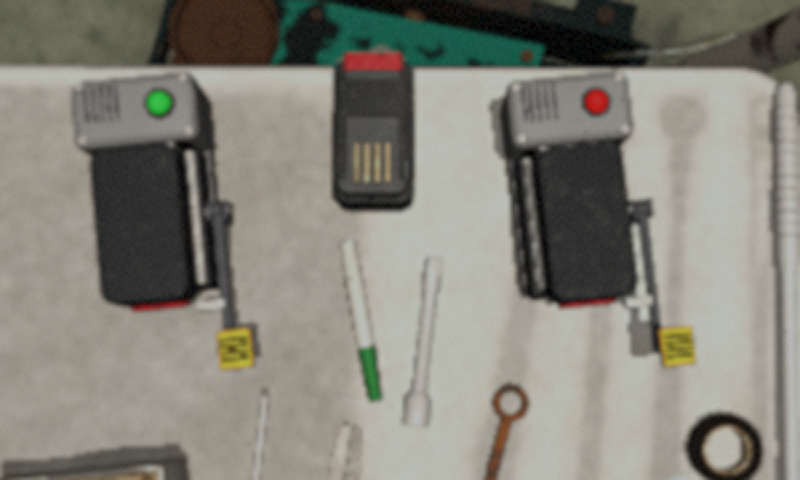

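View pics/side0.png

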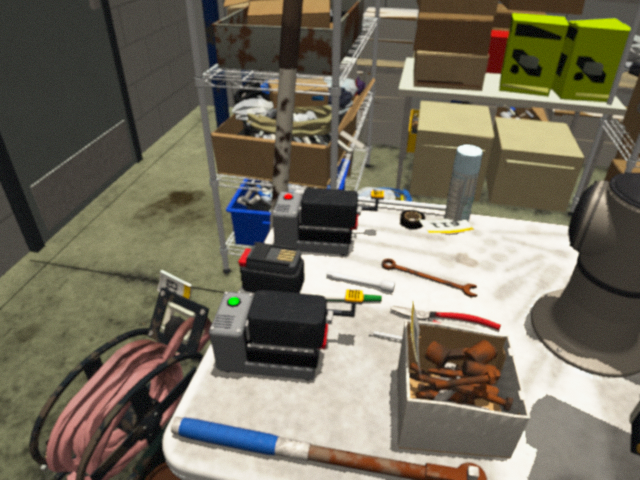

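```bash
cat >> h.py <<'E'
def cloud(c,mask):
    v,u=np.nonzero(mask&(c["depth"]>0));K=c["intrinsics"]
    d=np.c_[(u-K[0,2])/K[0,0],(v-K[1,2])/K[1,1]];s=d.copy()
    for _ in range(20): s=d/(1+c["k1"]*(s*s).sum(1,keepdims=True))
    T=np.linalg.inv(c["world_to_cam"]);z=c["depth"][v,u][:,None]
    return (np.c_[s[:,0],-s[:,1],-np.ones(len(s))]*z)@T[:3,:3].T+T[:3,3]
E
python3 - <<'E'
from h import *
np.set_printoptions(precision=4,suppress=True)
for n in("top","side"):
    c=cap(n);A=cloud(c,np.ones((480,640),bool));
    hsv=cv2.cvtColor(c["image"],cv2.COLOR_BGR2HSV)
    y=cloud(c,(hsv[...,0]>20)&(hsv[...,0]<35)&(hsv[...,1]>130)&(hsv[...,2]>90))
    y=y[(abs(y[:,0]-.425)<.05)&(abs(y[:,1]-.11)<.05)&(y[:,2]>.09)]
    print(n,"pad",len(y),np.median(y,0),y.min(0),y.max(0),cv2.minAreaRect((y[:,:2]*1000).astype(np.float32)))
    b=A[(A[:,0]>.15)&(A[:,0]<.45)&(A[:,1]>.0)&(A[:,1]<.45)&(A[:,2]<.3)&(A[:,2]>.03)]
    b=b[b[:,0]<.39]
    if len(b):print("box",len(b),b.min(0),b.max(0),np.percentile(b,[1,99],0))
    for t in("ready_pack","ready_pack_nose","ready_dock"):
        m=robot.masks_of(n,t)
        if not m: continue
        p=cloud(c,m[0]["pixels"]);k=p[abs(p[:,2]-.124)<.006]
        k=k[(abs(k[:,1]-.175)<.08)]
        if len(k)>30:print(t,m[0]["conf"],len(k),np.median(k[:,2]),cv2.minAreaRect((k[:,:2]*1000).astype(np.float32)))
    g=cloud(c,(abs(hsv[...,0].astype(int)-60)<15)&(hsv[...,1]>150));g=g[(abs(g[:,0]-.61)<.05)&(abs(g[:,1]-.16)<.08)];print("lamp",np.median(g,0),len(g))
    r=cloud(c,((hsv[...,0]<8)|(hsv[...,0]>172))&(hsv[...,1]>130));r=r[(abs(r[:,0]-.46)<.03)&(abs(r[:,1]-.17)<.05)];print("catch",np.median(r,0),r.min(0),r.max(0))
E
```

```text
top pad 171 [0.4266 0.1059 0.1048] [0.4126 0.0938 0.099 ] [0.4407 0.1185 0.1091] ((426.5762939453125, 106.2415771484375), (28.658180236816406, 23.35639190673828), 5.950856685638428)
box 5802 [0.1501 0.1093 0.03  ] [0.3403 0.45   0.2999] [[0.1703 0.1429 0.0311]
 [0.3368 0.3437 0.1533]]
ready_pack 0.74 1918 0.12389270151281562 ((519.0279541015625, 176.63577270507812), (117.31636047363281, 65.69448852539062), 5.464921951293945)
ready_pack_nose 0.67 1889 0.12390078664357074 ((518.867431640625, 176.4630889892578), (116.96388244628906, 65.38127136230469), 5.464921951293945)
lamp [0.6127 0.1664 0.1067] 63
catch [0.4606 0.1658 0.078 ] [0.4584 0.1461 0.0645] [0.4639 0.19   0.1106]
side pad 177 [0.4276 0.1118 0.1056] [0.4134 0.097  0.1011] [0.4425 0.1216 0.1091] ((428.4207458496094, 109.38370513916016), (27.935138702392578, 23.342416763305664), 9.172582626342773)
box 13437 [0.1533 0.1427 0.03  ] [0.3427 0.45   0.3   ] [[0.1714 0.1462 0.0311]
 [0.3392 0.3432 0.1537]]
ready_pack 0.6 2345 0.12476486148567145 ((521.0607299804688, 177.676513671875), (115.50243377685547, 67.46781921386719), 6.228526592254639)
ready_pack_nose 0.8 2340 0.124765534957958 ((521.0066528320312, 177.6706085205078), (115.39366912841797, 67.46781921386719), 6.228526592254639)
lamp [0.6142 0.1701 0.1072] 86
catch [0.4624 0.1795 0.0694] [ 0.4585  0.123  -0.0007] [0.4884 0.216  0.0958]
```

```bash
python3 -m handwheel '[[0.45,-0.15,-0.11,0,0],[0.45,-0.25,-0.19,0,0],[0.45,-0.35,-0.26,0,-0.04],[0.45,-0.45,-0.335,0,-0.08],[0.45,-0.55,-0.41,0,-0.119]]' 20
python3 - <<'E'
from h import *
s=robot.get_state();print(s["ee_pos"],s["ee_rot"],s["finger_gap"],s["q"],s["t"])
E
```

```text
t: 2.12
ee_pos: [0.333, 0.2569, 0.405]
ee_rot: [180.0, 0.1, -173.9]
ft_force: [0.4, 0.9, -0.6]
finger_gap: 0.0463
finger_force: 0.0
[0.33300774 0.25690932 0.40503969] [ 1.79970653e+02  6.04530851e-02 -1.73904118e+02] 0.04634559468955404 [ 2.71817750e+01  8.53590625e+00  1.02281750e+02  6.02894353e-03
  6.91153805e+01 -6.89162686e+01] 2.125
```

```bash
cat >> h.py <<'E'
def go(x,y,z,yaw=-174.2):
    s=robot.get_state();M=R.from_euler("xyz",s["ee_rot"],degrees=True)
    d=M.inv().apply(np.array([x,y,z])-s["ee_pos"]);t=-((yaw-s["ee_rot"][2]+180)%360-180)
    print("pos",s["ee_pos"],"rot",s["ee_rot"],"gap",s["finger_gap"],"F",s["ft_force"],"rows",(d/.5).round(4),round(t/180,4))
E
python3 -m handwheel '[[0.45,0,0,0,0],[0.45,0,0,0,0]]'
python3 - <<'E'
from h import *
np.set_printoptions(precision=4,suppress=True)
go(.4260,.1371,.345)
E
```

```text
t: 2.38
ee_pos: [0.3321, 0.2586, 0.4048]
ee_rot: [180.0, -0.0, -174.3]
ft_force: [-0.4, 0.5, 0.2]
finger_gap: 0.0411
finger_force: 0.0
pos [0.3321 0.2586 0.4048] rot [ 179.9688   -0.0071 -174.2814] gap 0.041132645170255076 F [-0.3633  0.5272  0.2218] rows [-0.1626 -0.2606  0.1194] -0.0005
```

```bash
python3 -m handwheel '[[0.45,-0.06,-0.09,0,0],[0.45,-0.12,-0.18,0,0],[0.45,-0.163,-0.26,0.05,0],[0.45,-0.163,-0.26,0.119,0],[0.45,-0.163,-0.26,0.119,0]]'
python3 - <<'E'
from h import *
np.set_printoptions(precision=4,suppress=True)
go(.4260,.1371,.300)
cap("top","top1");w=cap("wrist","wrist1");s=cap("side","side1")
a=cv2.imread("pics/side1.png")[200:420,180:473];b=cv2.imread("pics/wrist1.png")
cv2.imwrite("pics/m1.png",np.hstack([cv2.resize(a,(400,300)),cv2.resize(b,(400,300))]))
E
```

```text
t: 3.0
ee_pos: [0.4254, 0.1387, 0.3434]
ee_rot: [180.0, -0.3, -174.1]
ft_force: [-0.2, -0.1, -0.1]
finger_gap: 0.0415
finger_force: 0.0
pos [0.4254 0.1387 0.3434] rot [ 179.9902   -0.3194 -174.0837] gap 0.041526413577335275 F [-0.2138 -0.0557 -0.149 ] rows [-0.0013 -0.0033  0.0868] 0.0006
```

View pics/m1.png

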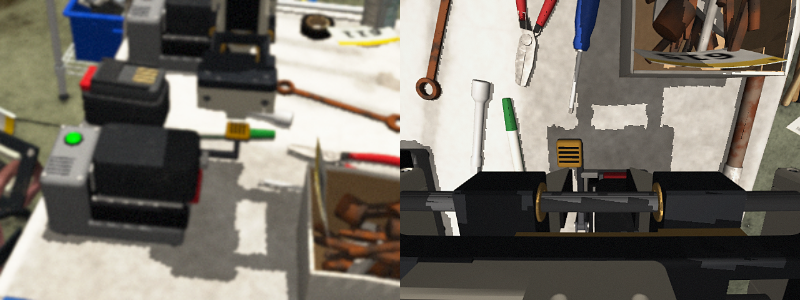

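View pics/wrist1.png

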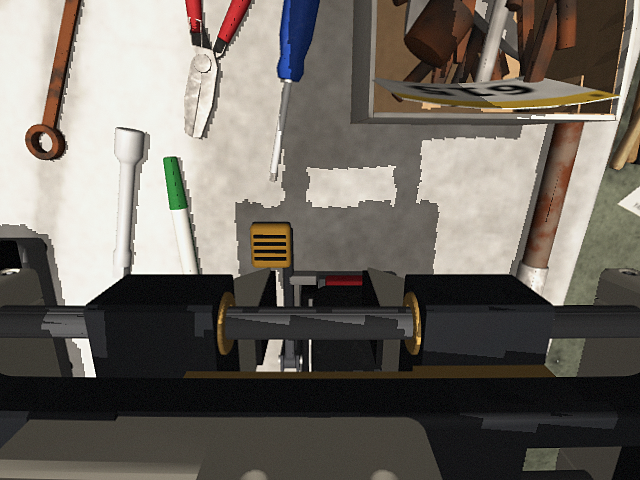

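Run:
```python
from h import *
np.set_printoptions(precision=4,suppress=True)
c=cap("wrist");s=robot.get_state();M=R.from_euler("xyz",s["ee_rot"],degrees=True)
P=lambda x,y,z:s["ee_pos"]+M.apply([x,y,z])
for sy in(-1,1):
  for x in(-.0095,.0095):
    for t in(.0206,.0396): print(sy,x,t,proj(c,P(x,sy*t,.178)).round(0))
hsv=cv2.cvtColor(c["image"],cv2.COLOR_BGR2HSV)
y=cloud(c,(hsv[...,0]>12)&(hsv[...,0]<35)&(hsv[...,1]>130)&(hsv[...,2]>90))
y=y[(abs(y[:,0]-.425)<.04)&(abs(y[:,1]-.11)<.04)&(y[:,2]>.09)&(y[:,2]<.12)]
print("pad",len(y),np.median(y,0),y.min(0),y.max(0),cv2.minAreaRect((y[:,:2]*1000).astype(np.float32)))
for t in("ready_dock_pad","ready_pack_nose"):
  for m in robot.mark_of("wrist",t)[:1]:print(t,m)
print(s["ee_pos"],s["ee_rot"])
```

```text
-1 -0.0095 0.0206 [275. 307.]
-1 -0.0095 0.0396 [236. 307.]
-1 0.0095 0.0206 [274. 271.]
-1 0.0095 0.0396 [234. 271.]
1 -0.0095 0.0206 [359. 307.]
1 -0.0095 0.0396 [398. 307.]
1 0.0095 0.0206 [360. 271.]
1 0.0095 0.0396 [400. 271.]
pad 1168 [0.4264 0.1083 0.1045] [0.4115 0.0946 0.1007] [0.4429 0.1217 0.1072] ((427.18817138671875, 107.81987762451172), (29.70551872253418, 25.553112030029297), 6.205862998962402)
ready_dock_pad {'centre': [0.5073, 0.4181], 'conf': 0.76}
ready_pack_nose {'centre': [0.6188, 0.5583], 'conf': 0.93}
[0.4265 0.1388 0.3466] [ 179.9839    0.1444 -174.0329]
```

```bash
python3 -m handwheel '[[0.45,0,-0.002,0.06,0],[0.45,0,-0.002,0.11,0],[0.45,0,-0.002,0.11,0],[0.45,0,-0.002,0.11,0]]'
python3 - <<'E'
from h import *
np.set_printoptions(precision=4,suppress=True)
go(.4259,.1378,.268);cap("side","side2")
a=cv2.imread("pics/side2.png")[230:380,200:400];cv2.imwrite("pics/s2.png",cv2.resize(a,(800,600),interpolation=cv2.INTER_CUBIC))
E
```

```text
t: 3.8
ee_pos: [0.427, 0.1368, 0.2914]
ee_rot: [180.0, 0.1, -174.1]
ft_force: [0.2, -0.6, 1.3]
finger_gap: 0.0413
finger_force: 0.0
pos [0.427  0.1368 0.2914] rot [ 179.9897    0.113  -174.1367] gap 0.041318653061582104 F [ 0.1592 -0.5886  1.3077] rows [0.0021 0.0022 0.0468] 0.0004
```

View pics/s2.png

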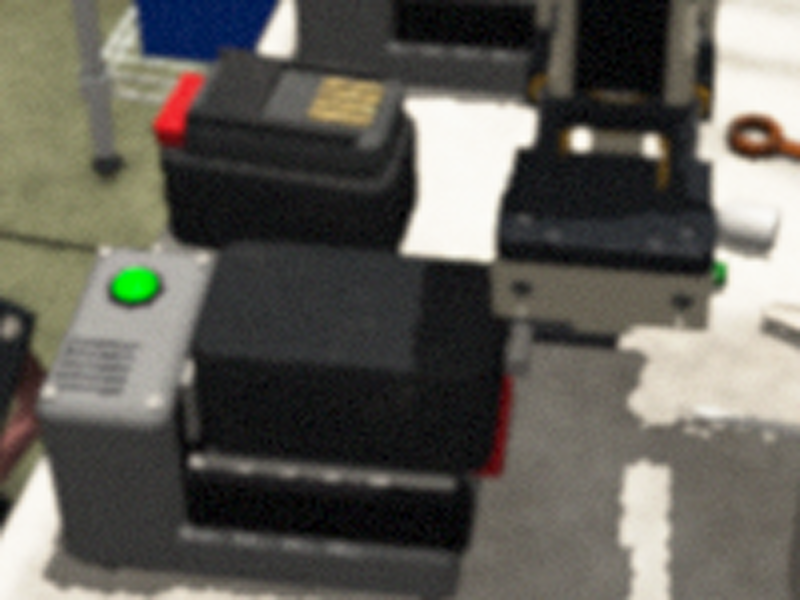

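Run:
```python
from h import *
np.set_printoptions(precision=4,suppress=True)
c=cap("side");s=robot.get_state();M=R.from_euler("xyz",s["ee_rot"],degrees=True)
for sy in(-1,1):
 for t in(.0206,.0396):
  for x in(-.0095,.0095):
   for z in(.15,.178):
    p=s["ee_pos"]+M.apply([x,sy*t,z]);q=proj(c,p);print(sy,t,x,z,((q-[200,230])*4).round(0),p)
for px in((329,316),(331,320),(328,312),(340,313)):print(px,at_depth(c,px))
```

```text
-1 0.0206 -0.0095 0.15 [589. 200.] [0.4389 0.1173 0.1415]
-1 0.0206 -0.0095 0.178 [586. 252.] [0.439  0.1173 0.1135]
-1 0.0206 0.0095 0.15 [637. 204.] [0.42   0.1153 0.1414]
-1 0.0206 0.0095 0.178 [633. 256.] [0.4201 0.1154 0.1134]
-1 0.0396 -0.0095 0.15 [592. 169.] [0.4408 0.0984 0.1415]
-1 0.0396 -0.0095 0.178 [590. 221.] [0.4409 0.0984 0.1135]
-1 0.0396 0.0095 0.15 [639. 173.] [0.4219 0.0964 0.1414]
-1 0.0396 0.0095 0.178 [636. 225.] [0.422  0.0965 0.1134]
1 0.0206 -0.0095 0.15 [581. 271.] [0.4347 0.1583 0.1415]
1 0.0206 -0.0095 0.178 [579. 324.] [0.4348 0.1583 0.1135]
1 0.0206 0.0095 0.15 [631. 275.] [0.4158 0.1563 0.1414]
1 0.0206 0.0095 0.178 [628. 328.] [0.4159 0.1563 0.1134]
1 0.0396 -0.0095 0.15 [578. 306.] [0.4327 0.1772 0.1415]
1 0.0396 -0.0095 0.178 [575. 359.] [0.4328 0.1772 0.1135]
1 0.0396 0.0095 0.15 [629. 310.] [0.4138 0.1752 0.1414]
1 0.0396 0.0095 0.178 [625. 363.] [0.4139 0.1752 0.1134]
(329, 316) [0.4638 0.1352 0.0733]
(331, 320) [0.4597 0.1387 0.0684]
(328, 312) [0.4677 0.1244 0.0713]
(340, 313) [0.4478 0.1217 0.0707]
```

```bash
python3 -m handwheel '[[0.45,0.001,0.001,0.015,0],[0.45,0.001,0.001,0.03,0],[0.45,0.001,0.001,0.044,0],[0.45,0.001,0.001,0.044,0],[0.45,0.001,0.001,0.044,0]]'
python3 - <<'E'
from h import *
np.set_printoptions(precision=4,suppress=True)
go(.4259,.1378,.268);c=cap("side","side3");cap("wrist","wrist3")
for m in robot.mark_of("side","ready_pack_nose")[:1]+robot.mark_of("side","ready_pack")[:1]:
  px=np.array([m["centre"][1]*640,m["centre"][0]*480]);print(m,px,at_z(c,px,.095),at_z(c,px,.124))
a=cv2.imread("pics/side3.png")[230:380,200:400];cv2.imwrite("pics/s3.png",np.hstack([cv2.resize(a,(400,300)),cv2.resize(cv2.imread("pics/wrist3.png"),(400,300))]))
print(robot.get_state()["ft_force"],robot.get_state()["ee_pos"])
E
```

```text
t: 4.53
ee_pos: [0.4255, 0.137, 0.2678]
ee_rot: [-180.0, -0.1, -174.1]
ft_force: [-4.2, -0.5, 4.2]
finger_gap: 0.0414
finger_force: 4.4
pos [0.4255 0.137  0.2678] rot [-179.9929   -0.1149 -174.1245] gap 0.04142909800044511 F [-4.154  -0.4549  4.2112] rows [-0.0009  0.0015 -0.0004] 0.0004
{'centre': [0.674, 0.5394], 'conf': 0.91} [345.216 323.52 ] [0.4318 0.1668 0.095 ] [0.4279 0.1945 0.124 ]
{'centre': [0.6306, 0.4809], 'conf': 0.97} [307.776 302.688] [0.4999 0.1341 0.095 ] [0.4923 0.1636 0.124 ]
[-4.1673 -0.6471  1.7038] [0.4255 0.137  0.2678]
```

View pics/s3.png

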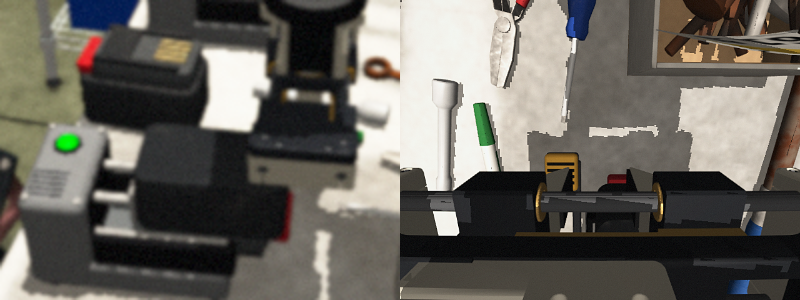

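```bash
python3 -m handwheel '[[0.45,0,0,0,0],[0.45,0,0,0,0],[0.45,0,0,0,0],[0.45,0,0,0,0],[0.45,0,0,0,0]]'
python3 - <<'E'
from h import *
s=robot.get_state();print(s["ft_force"],s["ee_pos"])
c=cap("side")
for m in robot.mark_of("side","ready_pack_nose")[:1]:
  px=np.array([m["centre"][1]*640,m["centre"][0]*480]);print(at_z(c,px,.095))
if s["ft_force"][2]>1 and s["ft_force"][0]<-2: print(robot.hand_in())
E
```

```text
t: 5.35
ee_pos: [0.4256, 0.137, 0.2678]
ee_rot: [-180.0, -0.1, -174.1]
ft_force: [-4.6, -0.7, 1.4]
finger_gap: 0.0413
finger_force: 4.6
[-4.57027876 -0.6796999   1.36461864] [0.42557143 0.13700208 0.2678277 ]
[0.42952485 0.1697759  0.095     ]
the job is handed in; nothing more can be done
None
```

I handed the job in with one finger holding the green-lamp dock's lever down (about 1.4 N upward on the tool) and the other stopping its pack about 30 mm out (about 4.6 N). I saw no verdict and did not re-measure the red-lamp dock or the bystanders.

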